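Put each vessel on the balance that suits it

ROBOT

A 6-joint arm with a two-finger parallel gripper is mounted at the origin on the work surface. World frame = base frame: x ahead of the robot, y to its left, z up, the work surface at z = 0. Lengths are in mm, angles in rad, forces in N, time in s.
With the tool pointing down it reaches from about 275 to 750 mm from the base axis. Payload 10.2 kg.
Tool frame: the origin (TCP) lies on the centre line of the jaws, within the pads' length; the fingertips stand 17 mm ahead of it and the grasp point (between the pads) lies 2 mm behind it; z points along the fingers, y is the line along which they close (so a half turn about z gives the same grasp; the last joint's range is limited). The gripper opens to 85 mm and grips with 20 to 120 N. Pads are 22 mm wide; open, the fingers measure 114 mm over their backs; the gripper's body (76 mm by 85 mm) begins 54 mm behind the grasp point. The pads swing forward as they close: fully open they stand 13 mm farther back than shut.
Start: joints at [-1.513, 0.313, 1.498, -0, 1.331, -0.223], TCP at [145.477, -504.448, 248.294] pointing down, gripper open.
Joint ranges: [-2.94, 2.94], [-0.97, 2.17], [0.19, 2.56], [-1.23, 4.37], [0.02, 3.11], [-2.88, 2.88]. Speed limits (rad/s): [2.39, 2.39, 3.01, 3.14, 3.14, 3.14].

INTERFACE

Orientations are given as a unit quaternion [w, x, y, z].
In Python, from rig import ctrl gives the robot as it stands. The module is installed in compiled form; this text tells all that it offers.
- The arm moves only by the shell command python3 -m jog 'ROWS' [FORCE]. ROWS is JSON, a list of rows, each an object with "delta_pos": the shift along the world's x, y, z in mm, a list of three; "angular": the turn, a rotation vector about the world's x, y, z in rad, a list of three; "fingers": the opening, from 0 (shut) to 1 (fully open). In form: [{"delta_pos": [tx, ty, tz], "angular": [rx, ry, rz], "fingers": fingers}, ...]. A call has 1 to 10 rows; each row is the pose to reach, as a shift and turn from the pose commanded when the call began; what a row does not reach only later rows make up. A row lasts 1/8 s, in which the tool goes at most 62.5 mm and 10.7 degrees, less where a joint would pass 70% of its speed; a pose out of reach is approached as far as the arm can. A call with a gripper value outside its range is refused whole. The fingers move at their own pace and stop on an object; FORCE is the grip in N (left out, the last holds). Time passes only in rows, so rows that repeat a pose let the fingers close. It gives the time, the measured TCP pose, the force, the opening and the grip force at its end, in the units of the state.
- ctrl.sense(): the state, without advancing time (a new reading comes with each control period).
- ctrl.capture(name): name is "scene" or "side" or "wrist"; returns a dict with "pixels" (420x560x3 uint8, blue, green, red), "fx", "fy", "cx", "cy" (pixels), "R" (3x3) and "t" (3): a world point X has camera coordinates R X + t. Camera axes: x right, y down, z forward; pixel columns grow to the right and rows downward; lengths in mm; the calibration is good to about 2 mm. A picture is of the moment at which its call begins. There is no depth.
- ctrl.finish_job(): hands the job in; it is judged then, once.
The state is a dict: "time_s": time; "joints": joint angles; "dq": joint speeds; "tau": joint torques, N m; "eef_pos": TCP position; "ee_rot": TCP orientation; "force": force on the tool from outside, world axes, zero at the start; "wrist_torque": the same for the moment, N m; "grip_width": opening from 0.0 (shut) to 1.0 (fully open); "grip_force": force on a finger pad.
Only numpy, scipy, OpenCV 4.12 (cv2) and the standard library are available. Lean on these libraries where they do the work, as an engineer would, in place of code of your own. Each camera call takes 0.05 s, during which the arm holds its last target. There are 200 camera calls.

TASK

The three vessels have been left on the wrong balances. Move them so that the bottle stands on the big bench scale, the beaker on the compact balance with the round plate and the vial on the pocket scale, each upright in the middle of its weighing plate; the empty end of the small tray is there to put one down on the way. Set them down gently without dropping them or knocking them over, and leave the brass weight, the loose cap and the dish where they are.

Things in the scene. Friction and masses are not known exactly. Their poses are not given: they have to be found in the camera images.
- bottle: Loose, about 300 g. White plastic bottle with grey label band and black screw cap, 156 mm tall. Body 60 mm in diameter up to 98 mm height, shoulder narrowing up to 120 mm, neck 31 mm, closed cap 36 mm in diameter from 129 to 156 mm (grip it by the cap from above). Origin: centre of its underside, z up its axis. Starts on the pocket scale.
- beaker: Loose, about 60 g. Empty open beaker of pale translucent plastic, 72 mm tall, diameter 52 mm at the foot and 55 mm at the rim, wall 2.5 mm; stiff, may be gripped across its outside. Its small spout (look only) is on its -x side. Origin: centre of its underside, z up its axis. Starts on the bench scale, up to 26 mm off centre.
- vial: Loose, about 40 g. Small amber glass vial, 62 mm tall, body 28 mm in diameter up to 44 mm height, white closed cap 25 mm in diameter from 48 to 62 mm. Origin: centre of its underside, z up its axis. Starts on the compact balance, up to 30 mm off centre.
- bench_scale: Fixed. Big white bench scale, 190 mm wide (y), 235 mm deep (x); rectangular steel weighing plate 160 (x) by 175 (y) mm, flat top 62 mm above the table. Origin: at table height under the plate's centre; the display side reaches 145 mm to -x, the back 90 mm to +x.
- compact_balance: Fixed. Grey compact balance, 145 mm wide (y), 205 mm deep (x); round steel weighing plate 120 mm in diameter, flat top 52 mm above the table. Origin: at table height under the plate's centre; the display side reaches 125 mm to -x, the back 80 mm to +x.
- pocket_scale: Fixed. Flat dark pocket scale, 76 mm wide (y), 125 mm deep (x); steel weighing plate 66 (x) by 70 (y) mm, flat top 20 mm above the table. Origin: at table height under the plate's centre; the display side reaches 85 mm to -x, the back 40 mm to +x. Thin steel forceps lie on the table 85 mm to its -y side.
- tray: Fixed. Small black open tray, 272 (x) by 192 (y) mm over the rim, rim 18 mm high, flat inner floor 4 mm above the table. Origin: at table height under its centre. Its -x end is empty: a vessel can be stood 60 mm to -x of the origin on the centre line. The dish and the loose cap lie at its +x end.
- weight: Loose bystander, not to be disturbed. Brass 100 g weight with a knob, 22 mm in diameter, 40 mm tall, standing on the table about 85 mm to the +y side of the pocket scale's plate centre. Origin: centre of its underside.
- cap: Loose bystander, not to be disturbed. White screw cap lying flat in the tray, 38 mm in diameter, 13 mm high. Origin: centre of its underside.
- dish: Loose bystander, not to be disturbed. Small white porcelain evaporating dish in the tray, 58 mm in diameter at the rim, 18 mm high. Origin: centre of its underside.

How it is judged (in metres and radians):
At the end, for the whole second after the job is handed in: The bottle stands on the bench scale's plate, the beaker on the compact balance's plate and the vial on the pocket scale's plate, each released, at rest (under 20 mm/s), upright (within 0.1 rad), its underside at plate height (within 4 mm) and its axis within 15 mm of the plate's centre (horizontal distance between bottle and bench_scale below 0.015 m and z of bottle in the frame of bench_scale between 0.058 and 0.066 m and angle between each of bottle, beaker, vial's own z axis and vertical below 0.1 rad and linear speed of each of bottle, beaker, vial below 0.02 m/s and horizontal distance between beaker and compact_balance below 0.015 m and z of beaker in the frame of compact_balance between 0.048 and 0.056 m and horizontal distance between vial and pocket_scale below 0.015 m and z of vial in the frame of pocket_scale between 0.016 and 0.024 m); the robot touches nothing.
It fails at once if a vessel falls or is knocked flying: it moves faster than 0.45 m/s while the fingers do not touch it (a drop of more than about 10 mm) ((linear speed of bottle above 0.45 m/s and contact force between the fingers and bottle below 0.01 N) or (linear speed of beaker above 0.45 m/s and contact force between the fingers and beaker below 0.01 N) or (linear speed of vial above 0.45 m/s and contact force between the fingers and vial below 0.01 N)).
It fails at once if a vessel is knocked over: it tilts more than 0.8 rad (angle between any of bottle, beaker, vial's own z axis and vertical above 0.8 rad).
It fails at once if the brass weight, the loose cap or the dish is moved more than 20 mm from where it was (distance of any of weight, cap, dish from where it was at the start of the episode above 0.02 m).
It also fails if it takes over 128 s, if anything falls off the work surface, if the arm or the gripper's body presses on something with over 40 N, if the wrist force passes 120 N, or if a joint passes its speed limit or range.

## Working session

There is one attempt and no reset: what is moved stays moved. The work goes in short steps, Python scripts to look and compute and a shell command to move; the robot and the scene stay as the last step left them, time stands still between calls to the robot, and variables do not carry over. Pictures are saved under pics/ and viewed, at most 14 in all, crops included, and the job is handed in when it is done.

```bash
mkdir -p pics
python3 - <<'E'
from rig import ctrl
import cv2,pickle
s=ctrl.sense();print(s)
for n in("scene","side"):
    c=ctrl.capture(n);cv2.imwrite(f"pics/{n}0.png",c["pixels"]);pickle.dump(c,open(f"{n}.pkl","wb"))
    print(n,c["fx"],c["cx"],c["cy"],c["R"],c["t"])
E
```

```text
{'time_s': 0.0, 'joints': array([-1.51341522e+00,  3.13487193e-01,  1.49843339e+00,  5.39629437e-06,
        1.33098788e+00, -2.23413628e-01]), 'dq': array([ 0.00023486,  0.0014289 , -0.00082713, -0.00236323,  0.00222558,
       -0.00010184]), 'tau': array([ 1.16011619e-03, -4.12263215e+01, -2.59739721e+01, -1.05831029e-04,
        4.17805175e-03, -1.48896464e-05]), 'eef_pos': array([ 145.45683097, -504.20878043,  247.71741826]), 'ee_rot': array([-6.55417851e-04,  9.90160344e-01,  1.39935915e-01,  5.71652477e-05]), 'force': array([-0.82355108, -0.01465181,  0.80750266]), 'wrist_torque': array([-0.04434187, -0.01173525,  0.0090484 ]), 'grip_force': 0.0, 'grip_width': 1.0000678706859716}
scene 528.6228907675209 276.1934400243377 207.47991485038048 [[ 0.63203564  0.77485476 -0.01144729]
 [ 0.65538322 -0.54235073 -0.52566959]
 [-0.41352603  0.32473956 -0.8506118 ]] [-395.02571545 -312.88735244 1704.67065473]
side 381.05747713213435 280.6179719244784 207.08438487919008 [[-0.9665553  -0.2563497   0.00746267]
 [-0.14070046  0.50572709 -0.85114246]
 [ 0.21441604 -0.82372626 -0.52488172]] [560.08030297 122.06817067 799.2026448 ]
```

View pics/scene0.png

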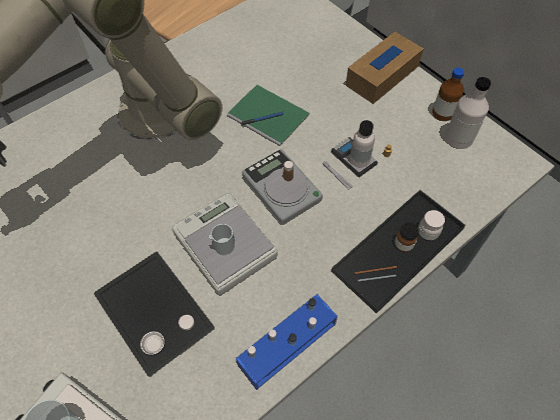

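View pics/side0.png

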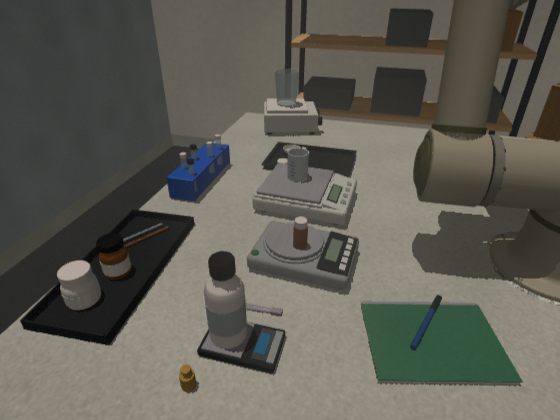

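The scene view shows bench scale (~225,240) with the beaker, compact balance (~283,185) with the vial, pocket scale (~358,150) with the bottle, weight (388,151) and tray (~155,312) with its empty end at the upper side. The side view agrees. I'll enlarge both.

Run:
```python
import cv2
a=cv2.imread("pics/scene0.png");cv2.imwrite("pics/sc1.png",cv2.resize(a[110:300,165:415],None,fx=3.2,fy=3.1,interpolation=cv2.INTER_CUBIC)[:, :800])
b=cv2.imread("pics/side0.png");cv2.imwrite("pics/si1.png",cv2.resize(b[140:400,165:375],None,fx=2.3,fy=2.3,interpolation=cv2.INTER_CUBIC))
```

```text
(no output)
```

View pics/sc1.png

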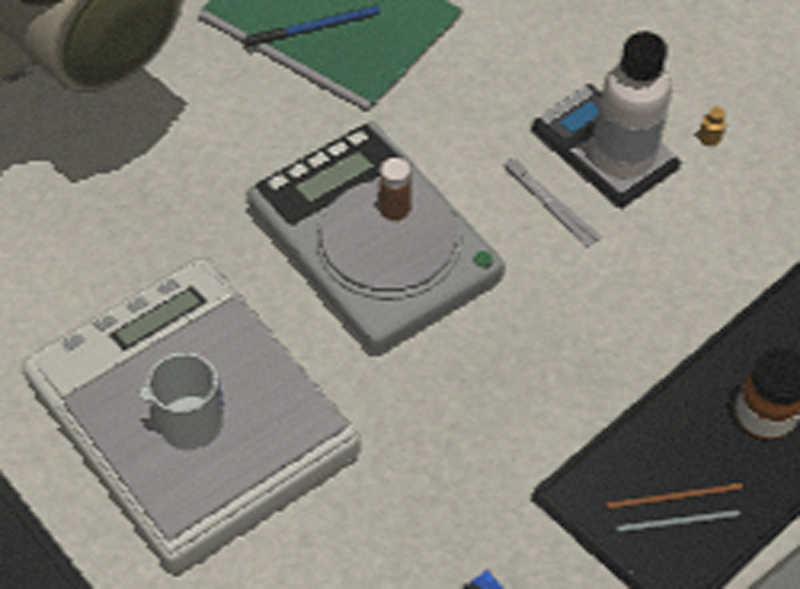

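View pics/si1.png

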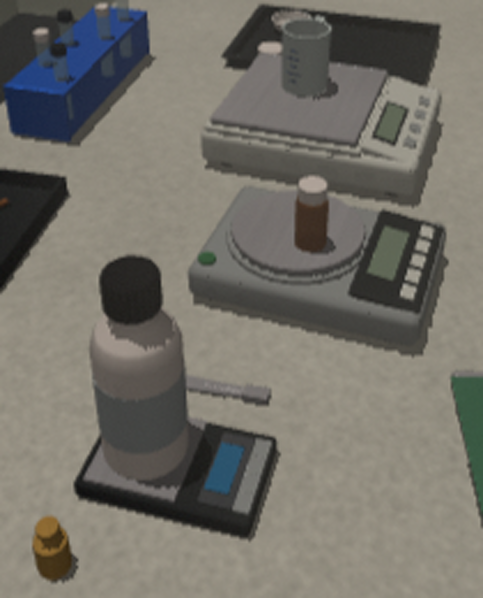

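```bash
cat > h.py <<'E'
import numpy as np,pickle
def ray(c,u,v,z):
    d=np.array([(u-c["cx"])/c["fx"],(v-c["cy"])/c["fy"],1]);R=np.array(c["R"]);t=np.array(c["t"])
    o=-R.T@t;d=R.T@d;return (o+d*(z-o[2])/d[2])[:2].round(1)
def proj(c,X):
    p=np.array(c["R"])@np.array(X,float)+np.array(c["t"]);return (c["fx"]*p[0]/p[2]+c["cx"],c["fy"]*p[1]/p[2]+c["cy"])
E
python3 - <<'E'
from h import *
S=pickle.load(open("scene.pkl","rb"));D=pickle.load(open("side.pkl","rb"))
s=lambda p,z:ray(S,165+p[0]/3.2,110+p[1]/3.1,z)
d=lambda p,z:ray(D,165+p[0]/2.3,140+p[1]/2.3,z)
for n,f,P,z in [("bench s",s,[(65,397),(230,297),(355,430),(175,540)],62),("bench d",d,[(213,117),(270,55),(388,72),(360,140)],62),
 ("compbody s",s,[(250,195),(373,122),(503,270),(375,352)],42),("comp plate s",s,[(318,233),(462,237)],52),("comp plate d",d,[(230,231),(367,231),(299,190),(299,272)],52),
 ("pocket s",s,[(535,125),(590,85),(680,160),(622,207)],14),("pocket d",d,[(277,437),(250,535),(78,487)],14),
 ("tray",lambda p,z:ray(S,*p,z),[(157,252),(214,326),(150,373),(95,294)],18),
 ("bottle s",s,[(645,47)],176),("bottle d",d,[(131,272)],176),("vial s",s,[(397,167)],114),("vial d",d,[(313,186)],114),("beaker s",s,[(183,383)],134),("beaker d",d,[(307,30)],134)]:
    A=np.array([f(p,z) for p in P]);print(n,A.tolist(),A.mean(0).round(1))
E
```

```text
bench s [[488.1, -195.1], [494.7, -30.8], [663.7, -31.5], [651.4, -202.3]] [ 574.5 -114.9]
bench d [[647.7, -35.5], [628.2, -201.3], [482.9, -193.9], [488.4, -30.0]] [ 561.8 -115.2]
compbody s [[406.2, 56.5], [410.9, 195.7], [612.7, 176.1], [607.2, 36.0]] [509.2 116.1]
comp plate s [[483.9, 73.0], [567.8, 167.3]] [525.8 120.2]
comp plate d [[575.5, 141.1], [457.9, 108.6], [531.0, 61.2], [503.5, 180.4]] [517.  122.8]
pocket s [[494.4, 324.6], [491.1, 398.7], [611.4, 399.5], [616.8, 320.0]] [553.4 360.7]
pocket d [[486.3, 320.6], [483.6, 401.7], [606.1, 397.2]] [525.3 373.2]
tray [[450.7, -269.5], [714.4, -270.9], [711.6, -454.7], [451.6, -457.3]] [ 582.1 -363.1]
bottle s [[575.3, 359.4]] [575.3 359.4]
bottle d [[571.7, 356.2]] [571.7 356.2]
vial s [[506.1, 144.0]] [506.1 144. ]
vial d [[502.0, 142.4]] [502.  142.4]
beaker s [[575.5, -130.4]] [ 575.5 -130.4]
beaker d [[567.5, -125.5]] [ 567.5 -125.5]
```

```bash
python3 -m jog '[{"delta_pos":[40,35,10],"angular":[0,0,-0.05],"fingers":1},{"delta_pos":[85,75,20],"angular":[0,0,-0.1],"fingers":1},{"delta_pos":[130,115,30],"angular":[0,0,-0.15],"fingers":1},{"delta_pos":[175,155,30],"angular":[0,0,-0.2],"fingers":1},{"delta_pos":[220,195,30],"angular":[0,0,-0.25],"fingers":1},{"delta_pos":[265,235,30],"angular":[0,0,-0.28],"fingers":1},{"delta_pos":[310,275,30],"angular":[0,0,-0.28],"fingers":1},{"delta_pos":[350,310,30],"angular":[0,0,-0.28],"fingers":1},{"delta_pos":[390,345,30],"angular":[0,0,-0.28],"fingers":1},{"delta_pos":[425,376,30],"angular":[0,0,-0.28],"fingers":1}]' 30
python3 -m jog '[{"delta_pos":[0,0,0],"angular":[0,0,0],"fingers":1},{"delta_pos":[0,0,0],"angular":[0,0,0],"fingers":1},{"delta_pos":[0,0,0],"angular":[0,0,0],"fingers":1}]'
cat > look.py <<'E'
import sys,cv2,pickle
from rig import ctrl
c=ctrl.capture("wrist");pickle.dump(c,open("w.pkl","wb"));cv2.imwrite(f"pics/{sys.argv[1]}.png",c["pixels"])
s=ctrl.sense();print(s["time_s"],s["eef_pos"],s["ee_rot"],s["joints"])
E
python3 look.py w1
```

```text
time_s: 1.35
eef_pos: [571.6, -126.9, 277.9]
ee_rot: [-0.0, 1.0, 0.001, -0.0]
force: [0.3, -0.4, 1.0]
grip_width: 0.999
grip_force: 0.0
time_s: 1.72
eef_pos: [569.9, -129.3, 278.4]
ee_rot: [0.0, 1.0, -0.0, -0.0]
force: [0.2, -0.5, -0.3]
grip_width: 1.002
grip_force: 0.0
1.775 [ 569.94869534 -129.30437874  278.50068801] [ 8.05102046e-05  9.99999943e-01 -3.21967186e-04  6.20419072e-05] [-4.23387784e-01  4.28051944e-01  1.25632515e+00 -9.65041529e-05
  1.45703631e+00  1.14806342e+00]
```

View pics/w1.png

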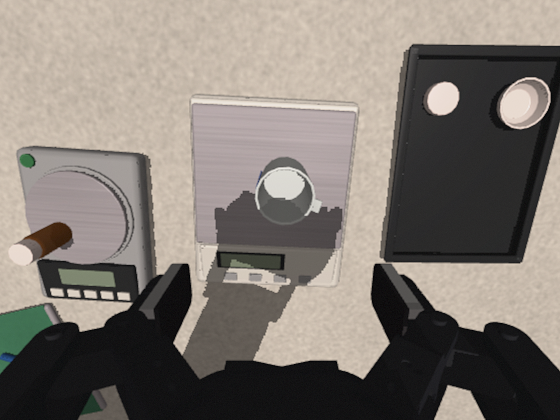

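Wrist view shows beaker rim at (285,195), bench plate corners (193,104),(356,108),(347,248),(198,245), compact plate centred (79,217), vial cap (22,252), and tray -x end rim corners (384,263),(524,263).

Run:
```python
from h import *
c=pickle.load(open("w.pkl","rb"))
for n,P,z in [("bench",[(193,104),(356,108),(347,248),(198,245)],62),("beaker",[(285,195)],134),("comp",[(27,217),(131,217),(79,168),(79,265)],52),("vial",[(22,252)],114),("tray",[(409,46),(384,263),(524,263)],18)]:
    A=np.array([ray(c,*p,z) for p in P]);print(n,A.tolist(),A.mean(0).round(1))
```

```text
bench [[652.7, -37.1], [648.4, -207.4], [488.3, -207.9], [492.4, -29.3]] [ 570.4 -120.4]
beaker [[573.8, -132.5]] [ 573.8 -132.5]
comp [[524.6, 175.7], [524.5, 51.0], [583.8, 101.7], [460.6, 125.9]] [523.4 113.6]
vial [[508.3, 136.4]] [508.3 136.4]
tray [[714.5, -272.0], [445.3, -270.3], [445.1, -462.7]] [ 535. -335.]
```

```bash
python3 -m jog '[{"delta_pos":[3,-2,-35],"angular":[0,0,0],"fingers":1},{"delta_pos":[3,-2,-70],"angular":[0,0,0],"fingers":1},{"delta_pos":[3,-2,-105],"angular":[0,0,0],"fingers":1},{"delta_pos":[3,-2,-135],"angular":[0,0,0],"fingers":1},{"delta_pos":[3,-2,-155],"angular":[0,0,0],"fingers":1},{"delta_pos":[3,-2,-168],"angular":[0,0,0],"fingers":1},{"delta_pos":[3,-2,-173],"angular":[0,0,0],"fingers":1},{"delta_pos":[3,-2,-173],"angular":[0,0,0],"fingers":1},{"delta_pos":[3,-2,-173],"angular":[0,0,0],"fingers":0.75},{"delta_pos":[3,-2,-173],"angular":[0,0,0],"fingers":0.7}]' 25
python3 -m jog '[{"delta_pos":[0,0,0],"angular":[0,0,0],"fingers":0.6},{"delta_pos":[0,0,0],"angular":[0,0,0],"fingers":0.5},{"delta_pos":[0,0,0],"angular":[0,0,0],"fingers":0.4},{"delta_pos":[0,0,0],"angular":[0,0,0],"fingers":0.4},{"delta_pos":[0,0,0],"angular":[0,0,0],"fingers":0.4},{"delta_pos":[0,0,0],"angular":[0,0,0],"fingers":0.4},{"delta_pos":[0,0,0],"angular":[0,0,0],"fingers":0.4},{"delta_pos":[0,0,0],"angular":[0,0,0],"fingers":0.4}]'
```

```text
time_s: 3.02
eef_pos: [573.7, -130.5, 105.8]
ee_rot: [0.0, 1.0, 0.0, 0.0]
force: [-0.1, -0.4, 0.3]
grip_width: 0.7
grip_force: 0.2
time_s: 4.03
eef_pos: [573.8, -130.6, 105.9]
ee_rot: [0.0, 1.0, 0.0, 0.001]
force: [-0.8, -0.6, 5.0]
grip_width: 0.643
grip_force: 25.9
```

```bash
python3 -m jog '[{"delta_pos":[0,0,8],"angular":[0,0,0],"fingers":0.4},{"delta_pos":[0,0,25],"angular":[0,0,0],"fingers":0.4},{"delta_pos":[0,-5,45],"angular":[0,0,0],"fingers":0.4},{"delta_pos":[-10,-35,50],"angular":[0,0,0],"fingers":0.4},{"delta_pos":[-18,-75,50],"angular":[0,0,0],"fingers":0.4},{"delta_pos":[-28,-115,50],"angular":[0,0,0],"fingers":0.4},{"delta_pos":[-38,-155,50],"angular":[0,0,0],"fingers":0.4},{"delta_pos":[-47,-195,40],"angular":[0,0,0],"fingers":0.4},{"delta_pos":[-53,-225,20],"angular":[0,0,0],"fingers":0.4},{"delta_pos":[-53,-234,0],"angular":[0,0,0],"fingers":0.4}]'
python3 -m jog '[{"delta_pos":[0,0,-15],"angular":[0,0,0],"fingers":0.4},{"delta_pos":[0,0,-30],"angular":[0,0,0],"fingers":0.4},{"delta_pos":[0,0,-42],"angular":[0,0,0],"fingers":0.4},{"delta_pos":[0,0,-50],"angular":[0,0,0],"fingers":0.4},{"delta_pos":[0,0,-54],"angular":[0,0,0],"fingers":0.4},{"delta_pos":[0,0,-55],"angular":[0,0,0],"fingers":0.4},{"delta_pos":[0,0,-56],"angular":[0,0,0],"fingers":0.4},{"delta_pos":[0,0,-56],"angular":[0,0,0],"fingers":0.4},{"delta_pos":[0,0,-56],"angular":[0,0,0],"fingers":0.4}]'
```

```text
time_s: 5.28
eef_pos: [520.1, -366.0, 105.3]
ee_rot: [0.0, 1.0, -0.001, 0.0]
force: [0.3, -0.1, -1.2]
grip_width: 0.642
grip_force: 26.5
time_s: 6.4
eef_pos: [520.5, -364.5, 49.5]
ee_rot: [0.0, 1.0, 0.0, 0.0]
force: [-0.2, -0.4, 0.0]
grip_width: 0.644
grip_force: 26.5
```

```bash
python3 -m jog '[{"delta_pos":[0,0,-1],"angular":[0,0,0],"fingers":0.4},{"delta_pos":[0,0,-2],"angular":[0,0,0],"fingers":0.4},{"delta_pos":[0,0,-2],"angular":[0,0,0],"fingers":0.4},{"delta_pos":[0,0,-2],"angular":[0,0,0],"fingers":0.7},{"delta_pos":[0,0,-2],"angular":[0,0,0],"fingers":0.8},{"delta_pos":[0,0,-2],"angular":[0,0,0],"fingers":1},{"delta_pos":[0,0,-2],"angular":[0,0,0],"fingers":1},{"delta_pos":[0,0,-2],"angular":[0,0,0],"fingers":1},{"delta_pos":[0,0,10],"angular":[0,0,0],"fingers":1},{"delta_pos":[0,0,30],"angular":[0,0,0],"fingers":1}]'
```

```text
time_s: 7.65
eef_pos: [520.4, -364.3, 79.9]
ee_rot: [-0.0, 1.0, 0.0, -0.0]
force: [0.3, 0.2, 0.7]
grip_width: 0.999
grip_force: 0.0
```

```bash
python3 -m jog '[{"delta_pos":[0,0,50],"angular":[0,0,0],"fingers":1},{"delta_pos":[0,0,100],"angular":[0,0,0],"fingers":1},{"delta_pos":[0,20,150],"angular":[0,0,0],"fingers":1},{"delta_pos":[0,60,200],"angular":[0,0,0],"fingers":1},{"delta_pos":[5,110,240],"angular":[0,0,0],"fingers":1},{"delta_pos":[10,165,240],"angular":[0,0,0],"fingers":1},{"delta_pos":[15,220,240],"angular":[0,0,0],"fingers":1},{"delta_pos":[20,275,240],"angular":[0,0,0],"fingers":1},{"delta_pos":[25,330,240],"angular":[0,0,0],"fingers":1},{"delta_pos":[30,385,240],"angular":[0,0,0],"fingers":1}]'
python3 -m jog '[{"delta_pos":[4,55,0],"angular":[0,0,0],"fingers":1},{"delta_pos":[8,110,0],"angular":[0,0,0],"fingers":1},{"delta_pos":[12,165,0],"angular":[0,0,0],"fingers":1},{"delta_pos":[16,220,0],"angular":[0,0,0],"fingers":1},{"delta_pos":[20,275,0],"angular":[0,0,0],"fingers":1},{"delta_pos":[24,320,0],"angular":[0,0,0],"fingers":1},{"delta_pos":[24,337,0],"angular":[0,0,0],"fingers":1},{"delta_pos":[24,337,0],"angular":[0,0,0],"fingers":1},{"delta_pos":[24,337,0],"angular":[0,0,0],"fingers":1}]'
python3 look.py w2
```

```text
time_s: 8.9
eef_pos: [550.2, 22.4, 320.4]
ee_rot: [0.0, 1.0, 0.0, 0.001]
force: [0.3, 0.4, -0.4]
grip_width: 1.0
grip_force: 0.0
time_s: 10.02
eef_pos: [574.6, 356.7, 319.9]
ee_rot: [0.0, 1.0, 0.0, 0.0]
force: [0.4, 0.6, 1.1]
grip_width: 0.999
grip_force: 0.0
10.075 [574.63851836 356.51227774 319.92114809] [-1.93378684e-05  9.99999948e-01 -1.42335053e-04  2.89529471e-04] [ 3.82519593e-01  6.53182040e-01  7.98864344e-01 -1.81604131e-04
  1.68899465e+00  1.95357913e+00]
```

View pics/w2.png

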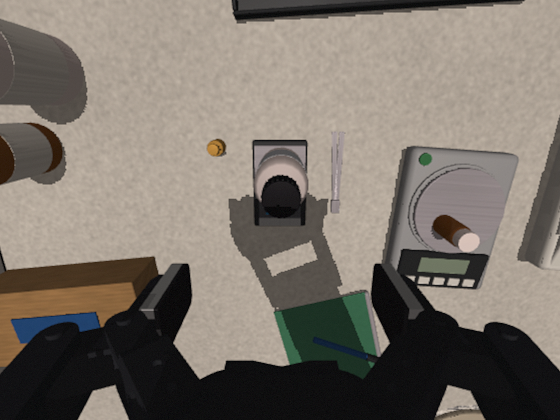

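The bottle cap top is centred at (282,195); the pocket body spans (253,140)-(307,140) down to row 225; compact plate about (411..509, 163..258), vial cap (467,242).

Run:
```python
from h import *
c=pickle.load(open("w.pkl","rb"))
for n,P,z in [("bottle",[(282,195)],176),("pocket +x edge",[(253,140),(307,140)],14),("pocket -x",[(254,225),(304,225)],14),("weight",[(216,147)],38),("comp",[(411,210),(509,210),(460,163),(460,258)],52),("vial",[(467,242)],114)]:
    A=np.array([ray(c,*p,z) for p in P]);print(n,A.tolist(),A.mean(0).round(1))
```

```text
bottle [[578.7, 356.1]] [578.7 356.1]
pocket +x edge [[612.4, 395.4], [612.3, 321.9]] [612.3 358.6]
pocket -x [[488.9, 397.4], [488.9, 323.4]] [488.9 360.4]
weight [[605.7, 441.4]] [605.7 441.4]
comp [[524.5, 184.7], [524.4, 54.8], [587.0, 130.4], [454.1, 107.7]] [522.5 119.4]
vial [[505.6, 142.4]] [505.6 142.4]
```

```bash
python3 -m jog '[{"delta_pos":[2,0,-35],"angular":[0,0,0],"fingers":1},{"delta_pos":[2,0,-70],"angular":[0,0,0],"fingers":1},{"delta_pos":[2,0,-100],"angular":[0,0,0],"fingers":1},{"delta_pos":[2,0,-125],"angular":[0,0,0],"fingers":1},{"delta_pos":[2,0,-145],"angular":[0,0,0],"fingers":1},{"delta_pos":[2,0,-156],"angular":[0,0,0],"fingers":1},{"delta_pos":[2,0,-156],"angular":[0,0,0],"fingers":0.8},{"delta_pos":[2,0,-156],"angular":[0,0,0],"fingers":0.6},{"delta_pos":[2,0,-156],"angular":[0,0,0],"fingers":0.5},{"delta_pos":[2,0,-156],"angular":[0,0,0],"fingers":0.46}]' 45
python3 -m jog '[{"delta_pos":[0,0,0],"angular":[0,0,0],"fingers":0.42},{"delta_pos":[0,0,0],"angular":[0,0,0],"fingers":0.38},{"delta_pos":[0,0,0],"angular":[0,0,0],"fingers":0.34},{"delta_pos":[0,0,0],"angular":[0,0,0],"fingers":0.3},{"delta_pos":[0,0,0],"angular":[0,0,0],"fingers":0.2},{"delta_pos":[0,0,0],"angular":[0,0,0],"fingers":0.2},{"delta_pos":[0,0,0],"angular":[0,0,0],"fingers":0.2},{"delta_pos":[0,0,0],"angular":[0,0,0],"fingers":0.2},{"delta_pos":[0,0,0],"angular":[0,0,0],"fingers":0.2}]'
```

```text
time_s: 11.32
eef_pos: [576.6, 357.6, 163.8]
ee_rot: [-0.0, 1.0, 0.0, 0.0]
force: [-0.4, -0.5, 0.3]
grip_width: 0.454
grip_force: 0.0
time_s: 12.45
eef_pos: [576.6, 357.5, 163.6]
ee_rot: [-0.0, 1.0, 0.0, 0.0]
force: [0.4, -1.6, 5.6]
grip_width: 0.402
grip_force: 45.8
```

```bash
python3 -m jog '[{"delta_pos":[0,0,5],"angular":[0,0,0],"fingers":0.2},{"delta_pos":[0,0,20],"angular":[0,0,0],"fingers":0.2},{"delta_pos":[0,0,45],"angular":[0,0,0],"fingers":0.2},{"delta_pos":[0,0,75],"angular":[0,0,0],"fingers":0.2},{"delta_pos":[0,-10,105],"angular":[0,0,0],"fingers":0.2},{"delta_pos":[0,-30,120],"angular":[0,0,0],"fingers":0.2},{"delta_pos":[0,-60,120],"angular":[0,0,0],"fingers":0.2},{"delta_pos":[0,-100,120],"angular":[0,0,0],"fingers":0.2},{"delta_pos":[0,-140,120],"angular":[0,0,0],"fingers":0.2},{"delta_pos":[0,-180,120],"angular":[0,0,0],"fingers":0.2}]'
python3 -m jog '[{"delta_pos":[0,-40,0],"angular":[0,0,0],"fingers":0.2},{"delta_pos":[-2,-80,0],"angular":[0,0,0],"fingers":0.2},{"delta_pos":[-5,-120,0],"angular":[0,0,0],"fingers":0.2},{"delta_pos":[-7,-160,0],"angular":[0,0,0],"fingers":0.2},{"delta_pos":[-7,-200,0],"angular":[0,0,0],"fingers":0.2},{"delta_pos":[-7,-240,0],"angular":[0,0,0],"fingers":0.2},{"delta_pos":[-7,-270,0],"angular":[0,0,0],"fingers":0.2},{"delta_pos":[-7,-288,0],"angular":[0,0,0],"fingers":0.2},{"delta_pos":[-7,-295,-10],"angular":[0,0,0],"fingers":0.2},{"delta_pos":[-7,-295,-30],"angular":[0,0,0],"fingers":0.2}]'
python3 -m jog '[{"delta_pos":[0,0,-15],"angular":[0,0,0],"fingers":0.2},{"delta_pos":[0,0,-28],"angular":[0,0,0],"fingers":0.2},{"delta_pos":[0,0,-37],"angular":[0,0,0],"fingers":0.2},{"delta_pos":[0,0,-42],"angular":[0,0,0],"fingers":0.2},{"delta_pos":[0,0,-44],"angular":[0,0,0],"fingers":0.2},{"delta_pos":[0,0,-44],"angular":[0,0,0],"fingers":0.2},{"delta_pos":[0,0,-44],"angular":[0,0,0],"fingers":0.2}]'
python3 look.py w3; python3 -c "
from rig import ctrl;import cv2
c=ctrl.capture('side')['pixels'];d=ctrl.capture('scene')['pixels']
cv2.imwrite('pics/m3.png',cv2.hconcat([cv2.resize(c[60:260,200:400],(400,400)),cv2.resize(d[160:310,150:300],(400,400))]))"
```

```text
time_s: 13.7
eef_pos: [575.9, 175.4, 283.0]
ee_rot: [0.0, 1.0, 0.0, -0.001]
force: [0.4, -0.3, -2.1]
grip_width: 0.407
grip_force: 45.3
time_s: 14.95
eef_pos: [569.5, -117.3, 252.8]
ee_rot: [0.0, 1.0, 0.0, 0.0]
force: [0.6, -0.4, -3.1]
grip_width: 0.407
grip_force: 45.3
time_s: 15.82
eef_pos: [569.6, -117.5, 209.7]
ee_rot: [0.0, 1.0, 0.0, 0.0]
force: [-0.3, -0.6, -2.9]
grip_width: 0.403
grip_force: 45.3
15.875 [ 569.56311929 -117.48788757  209.60097664] [1.16521675e-04 9.99999884e-01 3.99971081e-04 2.40481369e-04] [-4.04752511e-01  4.67091951e-01  1.37819437e+00 -2.55615898e-05
  1.29577245e+00  1.16525081e+00]
```

View pics/m3.png

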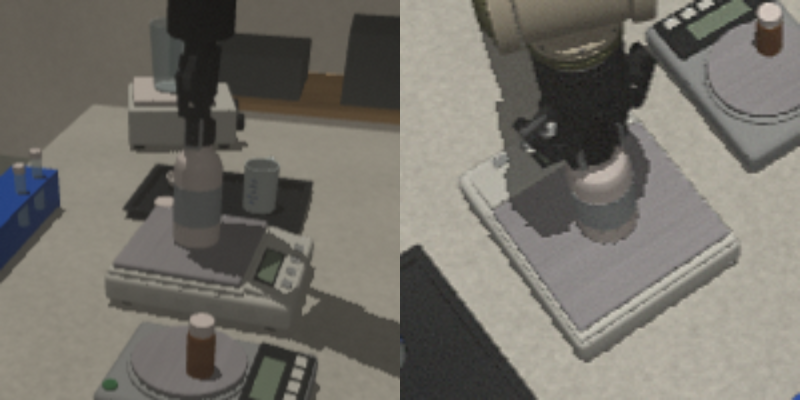

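The bottle hangs upright over the bench plate near its centre (side ~(197,235), scene ~(608,225)), and the beaker stands in the tray. Lowering it now and releasing.

```bash
python3 -m jog '[{"delta_pos":[0,0,-1],"angular":[0,0,0],"fingers":0.2},{"delta_pos":[0,0,-2],"angular":[0,0,0],"fingers":0.2},{"delta_pos":[0,0,-3],"angular":[0,0,0],"fingers":0.2},{"delta_pos":[0,0,-4],"angular":[0,0,0],"fingers":0.2},{"delta_pos":[0,0,-4],"angular":[0,0,0],"fingers":0.2},{"delta_pos":[0,0,-4],"angular":[0,0,0],"fingers":0.2}]'
```

```text
time_s: 16.73
eef_pos: [569.6, -117.5, 205.7]
ee_rot: [0.0, 1.0, 0.0, 0.0]
force: [-0.4, 0.1, 3.2]
grip_width: 0.405
grip_force: 45.7
```

```bash
python3 -m jog '[{"delta_pos":[0,0,0],"angular":[0,0,0],"fingers":0.5},{"delta_pos":[0,0,0],"angular":[0,0,0],"fingers":0.7},{"delta_pos":[0,0,0],"angular":[0,0,0],"fingers":1},{"delta_pos":[0,0,0],"angular":[0,0,0],"fingers":1},{"delta_pos":[0,0,0],"angular":[0,0,0],"fingers":1},{"delta_pos":[0,0,15],"angular":[0,0,0],"fingers":1},{"delta_pos":[0,0,45],"angular":[0,0,0],"fingers":1},{"delta_pos":[0,0,80],"angular":[0,0,0],"fingers":1},{"delta_pos":[0,0,90],"angular":[0,0,0],"fingers":1},{"delta_pos":[0,0,95],"angular":[0,0,0],"fingers":1}]' 25
python3 -m jog '[{"delta_pos":[-10,45,-5],"angular":[0,0,0],"fingers":1},{"delta_pos":[-20,90,-10],"angular":[0,0,0],"fingers":1},{"delta_pos":[-33,135,-20],"angular":[0,0,0],"fingers":1},{"delta_pos":[-45,180,-30],"angular":[0,0,0],"fingers":1},{"delta_pos":[-57,225,-40],"angular":[0,0,0],"fingers":1},{"delta_pos":[-64,255,-50],"angular":[0,0,0],"fingers":1},{"delta_pos":[-64,259,-60],"angular":[0,0,0],"fingers":1},{"delta_pos":[-64,259,-60],"angular":[0,0,0],"fingers":1},{"delta_pos":[-64,259,-60],"angular":[0,0,0],"fingers":1}]'
python3 look.py w4
```

```text
time_s: 17.98
eef_pos: [569.4, -117.4, 300.3]
ee_rot: [-0.0, 1.0, 0.0, -0.0]
force: [-0.1, -0.5, 0.5]
grip_width: 1.001
grip_force: 0.0
time_s: 19.1
eef_pos: [505.8, 140.6, 240.3]
ee_rot: [0.0, 1.0, -0.0, 0.0]
force: [-0.2, -0.5, 0.5]
grip_width: 0.994
grip_force: 0.0
19.15 [505.86191232 140.67856271 240.5073914 ] [ 3.17596004e-05  9.99999953e-01 -2.51955037e-04  1.70424394e-04] [ 4.79287423e-02  3.18883756e-01  1.51027499e+00 -8.26104614e-05
  1.31209651e+00  1.61925010e+00]
```

View pics/w4.png

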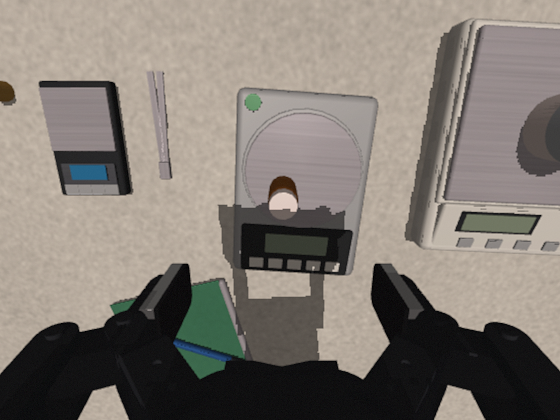

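Vial cap top at (283,206); round plate spans columns 244–361, top row 111; pocket plate corners (41,85),(106,87),(114,152),(56,151).

Run:
```python
from h import *
c=pickle.load(open("w.pkl","rb"))
for n,P,z in [("vial",[(283,206)],114),("comp",[(244,167),(361,167)],52),("comptop",[(302,111)],52),("pocket plate",[(41,85),(106,87),(114,152),(56,151)],20)]:
    A=np.array([ray(c,*p,z) for p in P]);print(n,A.tolist(),A.mean(0).round(1))
```

```text
vial [[505.1, 139.2]] [505.1 139.2]
comp [[527.4, 178.6], [527.2, 59.8]] [527.3 119.2]
comptop [[581.6, 120.7]] [581.6 120.7]
pocket plate [[607.7, 390.1], [605.7, 322.9], [538.6, 325.4], [539.8, 389.3]] [573.  356.9]
```

```bash
python3 -m jog '[{"delta_pos":[0,0,-40],"angular":[0,0,0],"fingers":1},{"delta_pos":[0,0,-80],"angular":[0,0,0],"fingers":1},{"delta_pos":[0,0,-115],"angular":[0,0,0],"fingers":1},{"delta_pos":[0,0,-140],"angular":[0,0,0],"fingers":1},{"delta_pos":[0,0,-153],"angular":[0,0,0],"fingers":1},{"delta_pos":[0,0,-158],"angular":[0,0,0],"fingers":1},{"delta_pos":[0,0,-158],"angular":[0,0,0],"fingers":0.7},{"delta_pos":[0,0,-158],"angular":[0,0,0],"fingers":0.5},{"delta_pos":[0,0,-158],"angular":[0,0,0],"fingers":0.4},{"delta_pos":[0,0,-158],"angular":[0,0,0],"fingers":0.36}]' 25
python3 -m jog '[{"delta_pos":[0,0,0],"angular":[0,0,0],"fingers":0.34},{"delta_pos":[0,0,0],"angular":[0,0,0],"fingers":0.31},{"delta_pos":[0,0,0],"angular":[0,0,0],"fingers":0.28},{"delta_pos":[0,0,0],"angular":[0,0,0],"fingers":0.25},{"delta_pos":[0,0,0],"angular":[0,0,0],"fingers":0.2},{"delta_pos":[0,0,0],"angular":[0,0,0],"fingers":0.15},{"delta_pos":[0,0,0],"angular":[0,0,0],"fingers":0.15},{"delta_pos":[0,0,0],"angular":[0,0,0],"fingers":0.15},{"delta_pos":[0,0,0],"angular":[0,0,0],"fingers":0.15}]'
```

```text
time_s: 20.4
eef_pos: [505.6, 141.6, 82.6]
ee_rot: [-0.0, 1.0, 0.0, 0.0]
force: [0.6, -0.5, 0.1]
grip_width: 0.363
grip_force: 0.1
time_s: 21.52
eef_pos: [505.6, 141.6, 82.5]
ee_rot: [-0.0, 1.0, 0.0, 0.0]
force: [-1.0, 0.2, 4.7]
grip_width: 0.314
grip_force: 25.0
```

```bash
python3 -m jog '[{"delta_pos":[0,0,6],"angular":[0,0,0],"fingers":0.15},{"delta_pos":[0,0,25],"angular":[0,0,0],"fingers":0.15},{"delta_pos":[5,10,50],"angular":[0,0,0],"fingers":0.15},{"delta_pos":[15,45,60],"angular":[0,0,0],"fingers":0.15},{"delta_pos":[27,85,60],"angular":[0,0,0],"fingers":0.15},{"delta_pos":[40,125,60],"angular":[0,0,0],"fingers":0.15},{"delta_pos":[52,165,60],"angular":[0,0,0],"fingers":0.15},{"delta_pos":[62,200,55],"angular":[0,0,0],"fingers":0.15},{"delta_pos":[67,216,35],"angular":[0,0,0],"fingers":0.15},{"delta_pos":[67,216,15],"angular":[0,0,0],"fingers":0.15}]'
python3 -m jog '[{"delta_pos":[0,0,-15],"angular":[0,0,0],"fingers":0.15},{"delta_pos":[0,0,-28],"angular":[0,0,0],"fingers":0.15},{"delta_pos":[0,0,-37],"angular":[0,0,0],"fingers":0.15},{"delta_pos":[0,0,-42],"angular":[0,0,0],"fingers":0.15},{"delta_pos":[0,0,-44],"angular":[0,0,0],"fingers":0.15},{"delta_pos":[0,0,-45],"angular":[0,0,0],"fingers":0.15},{"delta_pos":[0,0,-46],"angular":[0,0,0],"fingers":0.15},{"delta_pos":[0,0,-47],"angular":[0,0,0],"fingers":0.15},{"delta_pos":[0,0,-47],"angular":[0,0,0],"fingers":0.15},{"delta_pos":[0,0,-47],"angular":[0,0,0],"fingers":0.15}]'
```

```text
time_s: 22.78
eef_pos: [572.1, 358.7, 96.2]
ee_rot: [0.0, 1.0, 0.001, -0.0]
force: [-0.0, -0.1, -0.5]
grip_width: 0.319
grip_force: 24.7
time_s: 24.02
eef_pos: [572.6, 357.6, 50.5]
ee_rot: [-0.0, 1.0, 0.0, 0.0]
force: [-0.2, 0.4, 2.0]
grip_width: 0.315
grip_force: 24.8
```

Contact on the pocket plate; release, lift, and go over to the tray.

```bash
python3 -m jog '[{"delta_pos":[0,0,0],"angular":[0,0,0],"fingers":0.4},{"delta_pos":[0,0,0],"angular":[0,0,0],"fingers":0.6},{"delta_pos":[0,0,0],"angular":[0,0,0],"fingers":0.8},{"delta_pos":[0,0,0],"angular":[0,0,0],"fingers":0.8},{"delta_pos":[0,0,10],"angular":[0,0,0],"fingers":0.8},{"delta_pos":[0,0,40],"angular":[0,0,0],"fingers":0.8},{"delta_pos":[0,0,90],"angular":[0,0,0],"fingers":1},{"delta_pos":[0,0,140],"angular":[0,0,0],"fingers":1},{"delta_pos":[0,0,190],"angular":[0,0,0],"fingers":1},{"delta_pos":[0,0,230],"angular":[0,0,0],"fingers":1}]'
python3 -m jog '[{"delta_pos":[-5,-50,20],"angular":[0,0,0],"fingers":1},{"delta_pos":[-10,-100,20],"angular":[0,0,0],"fingers":1},{"delta_pos":[-15,-155,20],"angular":[0,0,0],"fingers":1},{"delta_pos":[-20,-210,20],"angular":[0,0,0],"fingers":1},{"delta_pos":[-25,-265,20],"angular":[0,0,0],"fingers":1},{"delta_pos":[-30,-320,20],"angular":[0,0,0],"fingers":1},{"delta_pos":[-35,-375,20],"angular":[0,0,0],"fingers":1},{"delta_pos":[-40,-430,20],"angular":[0,0,0],"fingers":1},{"delta_pos":[-45,-485,20],"angular":[0,0,0],"fingers":1},{"delta_pos":[-50,-540,20],"angular":[0,0,0],"fingers":1}]'
python3 -m jog '[{"delta_pos":[0,-55,0],"angular":[0,0,0],"fingers":1},{"delta_pos":[0,-110,0],"angular":[0,0,0],"fingers":1},{"delta_pos":[-2,-160,-10],"angular":[0,0,0],"fingers":1},{"delta_pos":[-2,-182,-50],"angular":[0,0,0],"fingers":1},{"delta_pos":[-2,-182,-90],"angular":[0,0,0],"fingers":1},{"delta_pos":[-2,-182,-90],"angular":[0,0,0],"fingers":1},{"delta_pos":[-2,-182,-90],"angular":[0,0,0],"fingers":1}]'
python3 look.py w5
```

```text
time_s: 25.28
eef_pos: [572.3, 357.5, 283.6]
ee_rot: [-0.001, 1.0, 0.0, 0.001]
force: [0.4, 0.4, -0.3]
grip_width: 1.003
grip_force: 0.0
time_s: 26.52
eef_pos: [522.0, -184.2, 301.2]
ee_rot: [0.0, 1.0, 0.0, 0.001]
force: [0.3, -0.4, -0.5]
grip_width: 1.001
grip_force: 0.0
time_s: 27.4
eef_pos: [521.1, -364.6, 212.8]
ee_rot: [0.001, 1.0, 0.001, 0.001]
force: [-0.0, 0.1, -0.1]
grip_width: 1.0
grip_force: 0.0
27.45 [ 521.14810878 -364.66992719  213.02118915] [1.41835819e-03 9.99997822e-01 6.62378308e-04 1.38017517e-03] [-7.94424922e-01  5.84581720e-01  1.18308538e+00 -1.59710495e-05
  1.36996749e+00  7.75049801e-01]
```

View pics/w5.png

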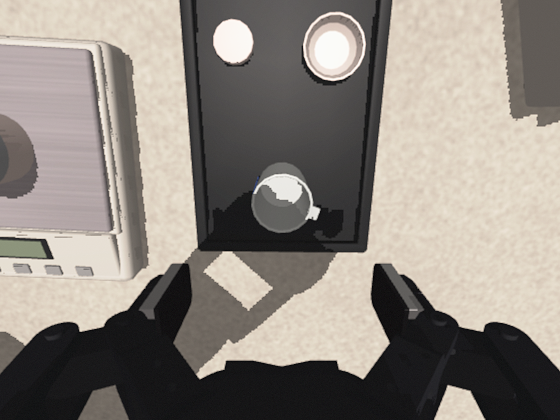

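The beaker stands in the tray under the gripper (rim at (282,202)); grip at the same height as before.

```bash
python3 -m jog '[{"delta_pos":[0,0,-40],"angular":[0,0,0],"fingers":1},{"delta_pos":[0,0,-80],"angular":[0,0,0],"fingers":1},{"delta_pos":[0,0,-115],"angular":[0,0,0],"fingers":1},{"delta_pos":[0,0,-145],"angular":[0,0,0],"fingers":1},{"delta_pos":[0,0,-160],"angular":[0,0,0],"fingers":1},{"delta_pos":[0,0,-165],"angular":[0,0,0],"fingers":1},{"delta_pos":[0,0,-165],"angular":[0,0,0],"fingers":1},{"delta_pos":[0,0,-165],"angular":[0,0,0],"fingers":0.75},{"delta_pos":[0,0,-165],"angular":[0,0,0],"fingers":0.7}]' 25
python3 -m jog '[{"delta_pos":[0,0,0],"angular":[0,0,0],"fingers":0.6},{"delta_pos":[0,0,0],"angular":[0,0,0],"fingers":0.5},{"delta_pos":[0,0,0],"angular":[0,0,0],"fingers":0.4},{"delta_pos":[0,0,0],"angular":[0,0,0],"fingers":0.4},{"delta_pos":[0,0,0],"angular":[0,0,0],"fingers":0.4},{"delta_pos":[0,0,0],"angular":[0,0,0],"fingers":0.4},{"delta_pos":[0,0,0],"angular":[0,0,0],"fingers":0.4}]'
```

```text
time_s: 28.58
eef_pos: [520.7, -364.7, 46.0]
ee_rot: [0.0, 1.0, 0.0, 0.0]
force: [-0.5, -0.3, -0.1]
grip_width: 0.705
grip_force: 0.0
time_s: 29.45
eef_pos: [520.7, -364.8, 46.1]
ee_rot: [0.001, 1.0, 0.0, 0.0]
force: [-0.5, -1.1, 6.1]
grip_width: 0.642
grip_force: 26.0
```

```bash
python3 -m jog '[{"delta_pos":[0,0,8],"angular":[0,0,0],"fingers":0.4},{"delta_pos":[0,0,30],"angular":[0,0,0],"fingers":0.4},{"delta_pos":[0,0,70],"angular":[0,0,0],"fingers":0.4},{"delta_pos":[0,0,110],"angular":[0,0,0],"fingers":0.4},{"delta_pos":[0,0,150],"angular":[0,0,0],"fingers":0.4},{"delta_pos":[0,0,190],"angular":[0,0,0],"fingers":0.4},{"delta_pos":[0,0,230],"angular":[0,0,0],"fingers":0.4},{"delta_pos":[0,15,250],"angular":[0,0,0],"fingers":0.4},{"delta_pos":[0,50,255],"angular":[0,0,0],"fingers":0.4},{"delta_pos":[0,90,255],"angular":[0,0,0],"fingers":0.4}]'
python3 -m jog '[{"delta_pos":[0,40,0],"angular":[0,0,0],"fingers":0.4},{"delta_pos":[0,80,0],"angular":[0,0,0],"fingers":0.4},{"delta_pos":[0,120,0],"angular":[0,0,0],"fingers":0.4},{"delta_pos":[0,160,0],"angular":[0,0,0],"fingers":0.4},{"delta_pos":[0,200,0],"angular":[0,0,0],"fingers":0.4},{"delta_pos":[0,240,0],"angular":[0,0,0],"fingers":0.4},{"delta_pos":[0,280,0],"angular":[0,0,0],"fingers":0.4},{"delta_pos":[1,320,0],"angular":[0,0,0],"fingers":0.4},{"delta_pos":[1,360,0],"angular":[0,0,0],"fingers":0.4},{"delta_pos":[1,385,0],"angular":[0,0,0],"fingers":0.4}]'
python3 -m jog '[{"delta_pos":[0,9,-35],"angular":[0,0,0],"fingers":0.4},{"delta_pos":[0,9,-75],"angular":[0,0,0],"fingers":0.4},{"delta_pos":[0,9,-115],"angular":[0,0,0],"fingers":0.4},{"delta_pos":[0,9,-150],"angular":[0,0,0],"fingers":0.4},{"delta_pos":[0,9,-175],"angular":[0,0,0],"fingers":0.4},{"delta_pos":[0,9,-192],"angular":[0,0,0],"fingers":0.4},{"delta_pos":[0,9,-200],"angular":[0,0,0],"fingers":0.4},{"delta_pos":[0,9,-204],"angular":[0,0,0],"fingers":0.4},{"delta_pos":[0,9,-204],"angular":[0,0,0],"fingers":0.4},{"delta_pos":[0,9,-204],"angular":[0,0,0],"fingers":0.4}]'
```

```text
time_s: 30.7
eef_pos: [520.2, -272.6, 299.8]
ee_rot: [-0.0, 1.0, 0.0, -0.0]
force: [0.6, -0.4, -0.8]
grip_width: 0.641
grip_force: 26.6
time_s: 31.95
eef_pos: [520.3, 113.0, 299.5]
ee_rot: [-0.0, 1.0, 0.001, -0.001]
force: [0.8, -1.1, -0.6]
grip_width: 0.638
grip_force: 26.6
time_s: 33.2
eef_pos: [521.7, 119.6, 96.8]
ee_rot: [-0.0, 1.0, 0.0, 0.0]
force: [0.6, -0.1, -1.7]
grip_width: 0.636
grip_force: 26.6
```

```bash
python3 -m jog '[{"delta_pos":[0,0,-1],"angular":[0,0,0],"fingers":0.4},{"delta_pos":[0,0,-2],"angular":[0,0,0],"fingers":0.4},{"delta_pos":[0,0,-3],"angular":[0,0,0],"fingers":0.4},{"delta_pos":[0,0,-3],"angular":[0,0,0],"fingers":0.4},{"delta_pos":[0,0,-3],"angular":[0,0,0],"fingers":0.4}]'
```

```text
time_s: 33.83
eef_pos: [521.8, 119.5, 94.0]
ee_rot: [0.0, 1.0, 0.0, 0.0]
force: [-1.7, -1.7, 5.9]
grip_width: 0.641
grip_force: 26.6
```

Contact; release, lift and retreat back toward the base for a clear look.

```bash
python3 -m jog '[{"delta_pos":[0,0,0],"angular":[0,0,0],"fingers":0.7},{"delta_pos":[0,0,0],"angular":[0,0,0],"fingers":0.8},{"delta_pos":[0,0,0],"angular":[0,0,0],"fingers":1},{"delta_pos":[0,0,0],"angular":[0,0,0],"fingers":1},{"delta_pos":[0,0,0],"angular":[0,0,0],"fingers":1},{"delta_pos":[0,0,10],"angular":[0,0,0],"fingers":1},{"delta_pos":[0,0,40],"angular":[0,0,0],"fingers":1},{"delta_pos":[0,0,90],"angular":[0,0,0],"fingers":1},{"delta_pos":[0,0,140],"angular":[0,0,0],"fingers":1},{"delta_pos":[0,0,190],"angular":[0,0,0],"fingers":1}]'
python3 -m jog '[{"delta_pos":[-40,0,20],"angular":[0,0,0],"fingers":1},{"delta_pos":[-80,0,40],"angular":[0,0,0],"fingers":1},{"delta_pos":[-120,0,60],"angular":[0,0,0],"fingers":1},{"delta_pos":[-150,0,80],"angular":[0,0,0],"fingers":1},{"delta_pos":[-150,0,100],"angular":[0,0,0],"fingers":1},{"delta_pos":[-150,0,100],"angular":[0,0,0],"fingers":1},{"delta_pos":[-150,0,100],"angular":[0,0,0],"fingers":1}]'
python3 look.py w6; python3 -c "
from rig import ctrl;import cv2,pickle
for n in('side','scene'): 
  c=ctrl.capture(n);pickle.dump(c,open(n+'.pkl','wb'));cv2.imwrite('pics/'+n+'6.png',c['pixels'])
a=cv2.imread('pics/scene6.png');cv2.imwrite('pics/sc6.png',cv2.resize(a[110:300,165:415],(800,589),interpolation=cv2.INTER_CUBIC))"
```

```text
time_s: 35.08
eef_pos: [521.1, 119.6, 285.8]
ee_rot: [-0.0, 1.0, 0.0, 0.0]
force: [0.2, 1.1, -0.8]
grip_width: 0.996
grip_force: 0.0
time_s: 35.95
eef_pos: [371.4, 119.5, 382.6]
ee_rot: [-0.0, 1.0, 0.0, -0.001]
force: [0.0, 0.4, 0.1]
grip_width: 0.999
grip_force: 0.0
36.0 [371.40819362 119.53681293 382.46257862] [ 1.08299530e-05  9.99999622e-01  3.68149409e-04 -7.87761818e-04] [ 8.70834689e-03 -5.96436552e-02  1.57936907e+00 -8.53094393e-06
  1.62344289e+00  1.57876793e+00]
```

View pics/w6.png

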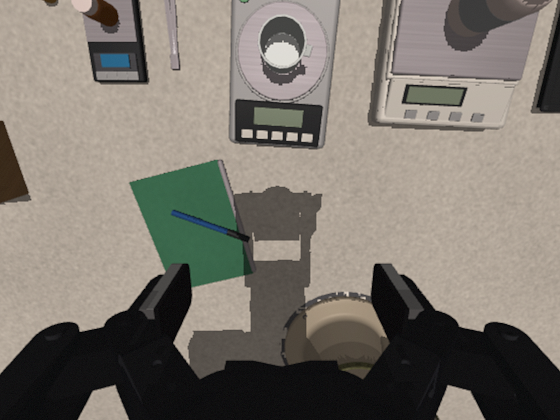

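View pics/sc6.png

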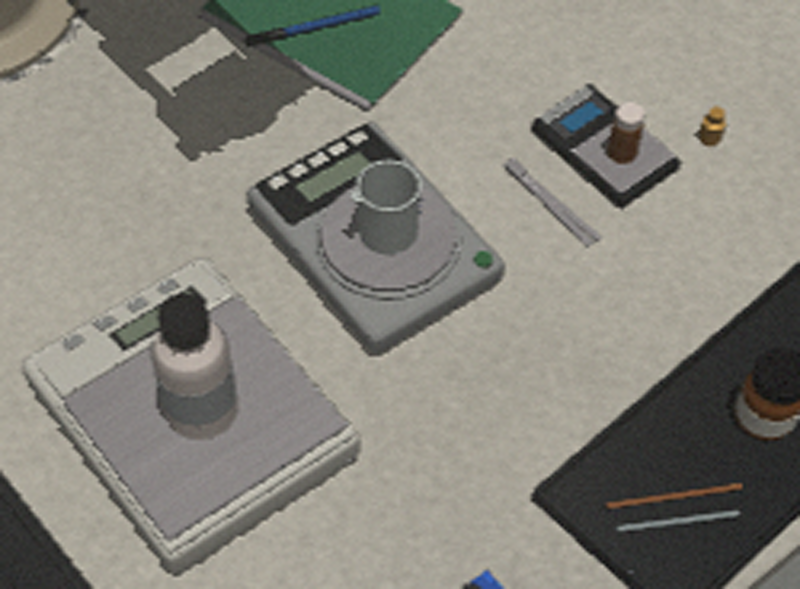

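All three vessels stand upright on their plates (beaker rim (388,185), bottle cap top ~(184,305), vial cap top (630,111) in the crop). Checking offsets numerically in the same camera.

Run:
```python
from h import *
import cv2
S=pickle.load(open("scene.pkl","rb"));D=pickle.load(open("side.pkl","rb"))
s=lambda p,z:ray(S,165+p[0]/3.2,110+p[1]/3.1,z)
print("beaker",s((388,185),124),"bottle",s((184,305),218),"vial",s((630,111),82))
img=cv2.resize(D["pixels"][100:400,165:375],None,fx=2,fy=2,interpolation=cv2.INTER_CUBIC)
cv2.imwrite("pics/si6.png",img)
```

```text
beaker [521.8 121. ] bottle [ 563.9 -110.8] vial [572.3 361.2]
```

View pics/si6.png

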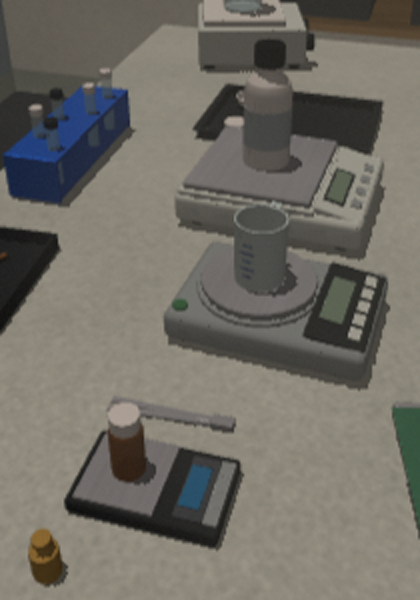

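Run:
```python
from h import *
import cv2
out=[]
for n,(y0,y1,x0,x1),k in [("scene",(130,290,165,365),2),("side",(100,260,235,380),3)]:
    c=pickle.load(open(n+".pkl","rb"));im=cv2.resize(c["pixels"][y0:y1,x0:x1],None,fx=4 if n=="scene" else 4,fy=4,interpolation=cv2.INTER_CUBIC)
    im=im[:, :]
    P=lambda X:[int(round((proj(c,X)[0]-x0+.5)*4)),int(round((proj(c,X)[1]-y0+.5)*4))]
    t=np.linspace(0,2*np.pi,60)
    circ=lambda x,y,r,z:np.array([P((x+r*np.cos(a),y+r*np.sin(a),z)) for a in t])
    R=np.array([[-80,-87.5],[80,-87.5],[80,87.5],[-80,87.5]]);a=0.0
    pl=np.array([P((570+u,-118+v,62)) for u,v in R])
    cv2.polylines(im,[pl,circ(522,119.5,60,52)],True,(0,0,255),1)
    cv2.polylines(im,[circ(569.6,-117.5,18,218),circ(569.6,-117.5,30,62),circ(521.7,119.5,27.5,124),circ(521.7,119.5,26,52)],True,(0,200,0),1)
    out.append(cv2.resize(im,(400,int(im.shape[0]*400/im.shape[1])) if 0 else (im.shape[1]//2*1,im.shape[0]//2*1)) if 0 else im[:600,:800])
cv2.imwrite("pics/ovA.png",out[0]);cv2.imwrite("pics/ovB.png",out[1])
```

```text
(no output)
```

View pics/ovA.png

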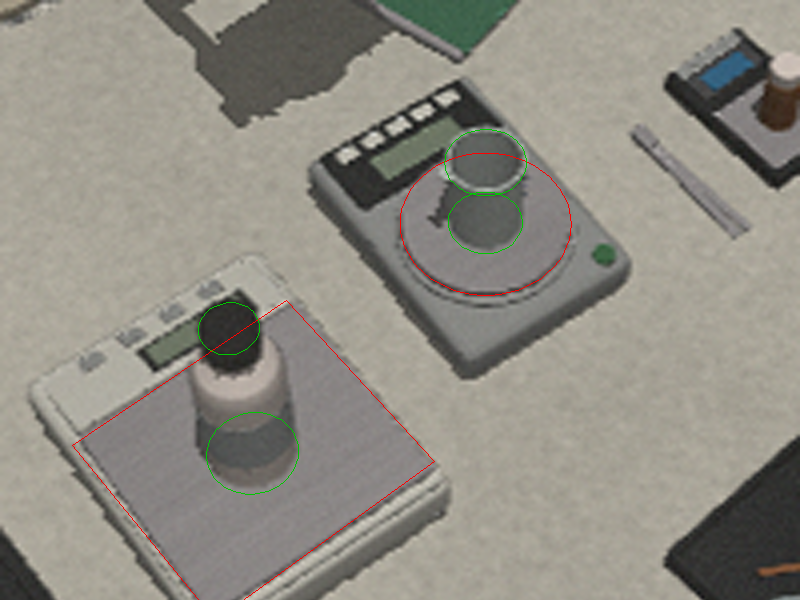

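View pics/ovB.png

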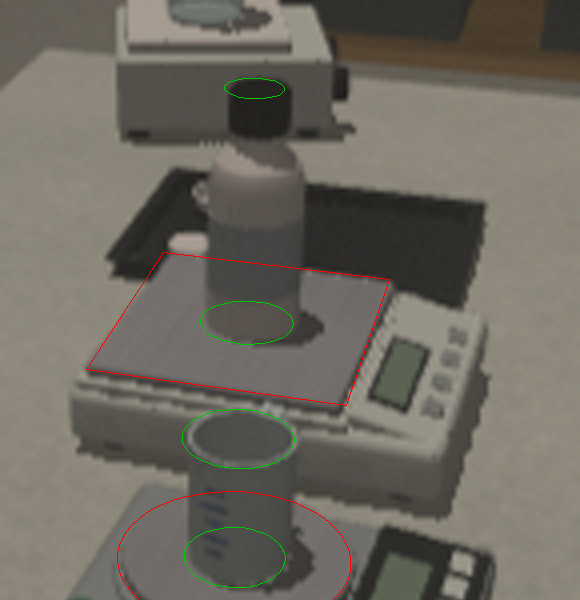

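The overlays match: the plates and vessels line up within a few mm, inside the 15 mm tolerance. Handing in.

```bash
python3 -c "
from rig import ctrl
print(ctrl.finish_job())"
```

```text
the job is handed in; nothing more can be done
None
```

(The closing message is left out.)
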